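# Press the clutch return spring down and hold it for the snap ring

## Task

I am about to fit the snap ring in this clutch drum: take the narrow spring-compressor foot, set it upright over the drum's hub onto the spring retainer, and press the retainer straight down until the snap-ring groove in the hub stands clear above it, but without crushing the spring solid. Finish while still holding it pressed down there, steady, with the foot in your grip or under your push: do not let up. Leave the wide foot, the snap ring, the planet carrier and the lidded pail where they are.

Things in the scene. Friction and masses are not known exactly. Their poses are not given: they have to be found in the camera images.
- foot_center (a point): Narrow spring-compressor foot, loose, steel, 0.3 to 0.5 kg, 120 mm tall, upright on the bench at the start. Top part: a straight round grip, 32 mm diameter, from 66 to 120 mm above its underside; below it a 70 mm disc (56 to 66 mm), three legs with windows between, and the ring it stands on. This point: on its axis, half-way up, 60 mm above the underside; z up along the axis.
- foot_base (a point): Centre of the narrow foot's underside, 60 mm below foot_center; z up along its axis. The underside is an open ring, 70 mm outer and 54 mm inner diameter, 10 mm high; the foot is hollow above it for 56 mm, so it goes over the hub. Its turn about the vertical does not matter.
- drum: Steel clutch drum, open on top, fixed on a round plate (190 mm across, 10 mm thick) bolted down. Origin on the bench under its axis, z up. 150 mm outer, 132 mm inner diameter, rim 85 mm above the bench. In its middle a hub of 44 mm diameter, its top 102 mm above the bench, with a 4 mm chamfer; the snap-ring groove runs round the hub 65 to 68 mm above the bench.
- retainer_top (a point): Centre of the upper face of the spring retainer: a flat steel ring round the hub, 47 mm inner, 86 mm outer diameter, with a 3 mm high upturned rim of 81 mm inner diameter, on one large coil spring. The foot's ring stands on this face, between hub and rim. The face is 74 mm above the bench when free and goes straight down when pressed.
- retainer (a joint): How far the retainer is pressed down, m: 0 = free, up; from 0.009 on it is below the groove, which stands clear; 0.019 = spring solid (stop). It pushes up with about 8 N at 0, 16 N at 0.009, 19 N at 0.0125, 25 N at 0.019, and springs back when let go. The foot's weight alone does not press it down.
- wide_foot: The wide spring-compressor foot, loose, 0.6 kg: same height and grip as the narrow one, but ring and disc are 108 mm across (92 mm inside), too wide for this retainer. Stands upright near the narrow one; which of the two places each has varies. Origin at the centre of its underside. To be left alone.
- snap_ring: Open spring-steel snap ring of 4 mm round wire, 49 mm outer diameter, lying flat on the bench. Origin at its centre, on the bench. To be left alone.
- carrier: Planet gear carrier, steel, 90 mm across and 50 mm tall, 0.8 kg, standing on the bench beyond the work. Origin at the centre of its underside. To be left alone.
- pail: White plastic pail with a blue press-fit lid, 113 mm across the lid, 113 mm tall, 0.9 kg. Origin at the centre of its underside. To be left alone.
There are look-alikes about, which are no part of the job. What is shaped like the drum but blue or purple is not meant.

How it is judged:
By the outcome, as a careful person would: the job done as asked, in the order asked, and still so for the second after the job is handed in, while the arm keeps its last pose, push and grip.
It also fails if it takes over 38 s, if anything falls off the work surface, if the arm or the gripper's body presses on something with over 40 N, if the wrist force passes 120 N, or if a joint passes its speed limit or range.

## Robot

A 6-joint arm with a two-finger parallel gripper is mounted at the origin on the work surface. World frame = base frame: x ahead of the robot, y to its left, z up, the work surface at z = 0. Lengths are in m, angles in rad, forces in N, time in s.
With the tool pointing down it reaches from about 0.225 to 0.875 m from the base axis. Payload 3.4 kg.
Tool frame: the origin (TCP) lies on the centre line of the jaws, within the pads' length; the fingertips stand 17 mm ahead of it and the grasp point (between the pads) lies 2 mm behind it; y points along the fingers, z is the direction in which the jaws open and shut, and the axes are right-handed (so a half turn about y gives the same grasp; the last joint's range is limited). The gripper opens to 85 mm and grips with 20 to 120 N. Pads are 22 mm wide; open, the fingers measure 114 mm over their backs; the gripper's body (76 mm by 85 mm) begins 54 mm behind the grasp point. The pads swing forward as they close: fully open they stand 13 mm farther back than shut.
Start: joints at [-1.311, 0.276, 1.505, -0, 1.361, -0.121], TCP at [0.214, -0.534, 0.248] pointing down, gripper open.
Joint ranges: [-2.89, 2.89], [-0.75, 2.08], [0.22, 2.7], [-1.18, 4.32], [0.11, 2.71], [-2.7, 2.7]. Speed limits (rad/s): [2.57, 2.57, 3.14, 3.14, 3.14, 3.14].

## Interface

Orientations are given as a rotation vector (axis times angle).
In Python, from bench import ctrl, viewer, job, finder gives the robot as it stands. The module is installed in compiled form; this text tells all that it offers.
- The arm moves only by the tool step_arm, never from a script. Its argument "increments" is a list that holds one entry, the list of rows, each a list of 7 numbers: the turn, a rotation vector about the tool's x, y, z in rad, then the shift along the tool's x, y, z in mm, then the closure, from -1 (fully open) to 1 (shut). A call has 1 to 5 rows; each row is the pose to reach, as a shift and turn from the pose measured when the call began, along the tool's axes at that moment; what a row does not reach only later rows make up. A row lasts 1/8 s, in which the tool goes at most 62.5 mm and 10.7 degrees, less where a joint would pass 70% of its speed; a pose out of reach is approached as far as the arm can. A call with a gripper value outside its range is refused whole. The fingers move at their own pace and stop on an object; "squeeze" is the grip in N (left out, the last holds). Time passes only in rows, so rows that repeat a pose let the fingers close. It gives the time, the measured TCP pose, the force and the opening at its end, in the units of the state.
- ctrl.get_obs(): the state, without advancing time (a new reading comes with each control period).
- viewer.snapshot(name): name is "scene" or "top"; returns the picture (400x640x3 uint8, red, green, blue); there is no depth.
- viewer.get_calibration(name): a dict with "mtx" (3x3 intrinsics, pixels), "position" and "attitude" of the camera in the world. Camera axes: x right, y up, looking along -z (the intrinsics and any distortion apply to the point x, -y, -z); pixel columns grow to the right and rows downward; lengths in m; the calibration is good to about 2 mm. A picture is of the moment at which its call begins. get_calibration takes no time and is no camera call.
- job.hand_in(): hands the job in, once; it reports no verdict.
Trained networks look in the newest picture that a camera, given by its name, has taken for a name from the list of things; names that differ only in an ending like _2 or _b are one class to them, and where a whole thing is asked for, a point or a joint stands for the part that bears it (a point fixed in the world has none). Each returns a list of dicts, best first, with "score" (0 to 1); they miss things now and then, are a little off and sometimes report something else, mostly with a low value. They report only what shows in the picture. A call takes as long as a camera call. They do not tell look-alikes from the thing itself.
- finder.search_frame(label, camera): "centre" ([x, y, z] in m, in world coordinates, good to about 4 mm: the middle of the surface that is visible of it).
The state is a dict: "clock": time; "q": joint angles; "qd": joint speeds; "joint_torque": joint torques, N m; "tool_pos": TCP position; "tcp_rot": TCP orientation; "wrist_force": force on the tool from outside, world axes, zero at the start; "wrist_torque": the same for the moment, N m; "grip_width": finger opening in m.
Only numpy, scipy, OpenCV 4.12 (cv2) and the standard library are available. Lean on these libraries where they do the work, as an engineer would, in place of code of your own. Each camera call takes 0.05 s, during which the arm holds its last target. There are 200 camera calls.

## Working session

There is one attempt and no reset: what is moved stays moved. The work goes in short steps, Python scripts to look and compute and a tool call to move; the robot and the scene stay as the last step left them, time stands still between calls to the robot, and variables do not carry over. Pictures are saved under pics/ and viewed, about 8 in all and at most 12, crops included, and the job is handed in when it is done.

Besides the shell and the picture viewer there is one more tool, called after ">>>" as a command line: name --argument value ..., lists and objects as JSON in quotes. step_arm: Moves the arm, as the interface text tells. Its arguments: {"type":"object","properties":{"increments":{"type":"array"},"squeeze":{"type":"number"}},"required":["increments"]}

```bash
mkdir -p pics; python3 - <<'E'
from bench import ctrl, viewer, job, finder
import cv2, numpy as np
for c in ("scene","top"):
    im=viewer.snapshot(c); cv2.imwrite(f"pics/{c}1.png",im[:,:,::-1])
    k=viewer.get_calibration(c); print(c,k)
    for l in ("foot_center","wide_foot","drum","retainer_top","carrier","pail","snap_ring"):
        print(l,[(np.round(d["centre"],3).tolist(),round(d["score"],2)) for d in finder.search_frame(l,c)])
print(ctrl.get_obs())
E
```

```text
scene {'mtx': array([[422.58721031,   0.        , 327.31784338],
       [  0.        , 422.58721031, 200.3650175 ],
       [  0.        ,   0.        ,   1.        ]]), 'position': array([ 1.58710499, -0.14610274,  0.88676257]), 'attitude': array([0.73518765, 0.67925989, 1.41967062])}
foot_center [([0.514, 0.148, 0.064], 0.67)]
wide_foot [([0.562, 0.288, 0.064], 0.7)]
drum [([0.429, -0.514, 0.056], 0.96), ([0.615, -0.166, 0.052], 0.79), ([0.596, -0.171, 0.072], 0.67), ([0.328, 0.156, 0.064], 0.61), ([0.345, -0.198, 0.056], 0.56)]
retainer_top [([0.595, -0.169, 0.077], 0.77), ([0.411, -0.511, 0.076], 0.65), ([0.322, -0.191, 0.074], 0.42), ([0.512, 0.149, 0.064], 0.22)]
carrier [([0.802, 0.072, 0.037], 0.69)]
pail [([0.69, -0.389, 0.108], 0.7), ([0.598, -0.171, 0.072], 0.25)]
snap_ring []
top {'mtx': array([[458.13210175,   0.        , 314.55154589],
       [  0.        , 458.13210175, 201.45920511],
       [  0.        ,   0.        ,   1.        ]]), 'position': array([ 0.39298385, -0.09512432,  1.2296217 ]), 'attitude': array([ 0.11077249, -0.09872965, -1.57586043])}
foot_center [([
[... 382 characters left out ...]
il [([0.659, -0.392, 0.109], 0.7)]
snap_ring []
{'clock': 0.8, 'q': array([-1.31098771e+00,  2.75869901e-01,  1.50493997e+00,  1.71925001e-05,
        1.36070474e+00, -1.21014688e-01]), 'qd': array([ 0.00056298,  0.00157651, -0.00034511, -0.00096694, -0.00035213,
       -0.00063086]), 'joint_torque': array([-1.05348136e-03, -4.16595876e+01, -2.46086723e+01, -1.78195540e-05,
        8.75050637e-05, -1.16777252e-05]), 'tool_pos': array([ 0.21371336, -0.53381652,  0.24832923]), 'tcp_rot': array([-0.38797111,  2.012913  , -2.01307021]), 'wrist_force': array([ 0.64759516, -0.44597684, -0.76182006]), 'wrist_torque': array([-0.02251555, -0.00371199,  0.02022439]), 'grip_width': 0.08566377789521633}
```

View pics/scene1.png

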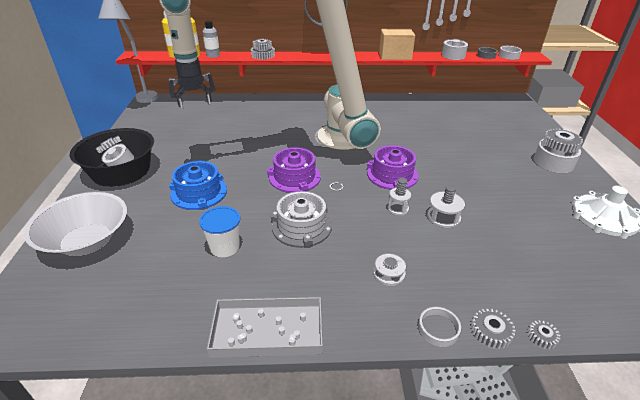

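View pics/top1.png

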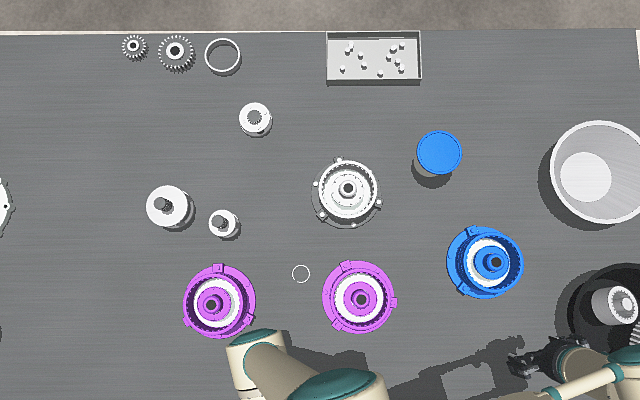

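Scene view: the steel drum is at (302,215), the narrow foot at (400,195), the wide foot at (447,205) and the pail at (221,232). Top view: the drum hub is at (347,188), the narrow foot's grip at (222,223) and the wide foot at (168,206). Next I'll enlarge crops and overlay projected model circles to refine the positions.

```bash
cat > h.py <<'E'
from bench import ctrl, viewer, job, finder
import cv2, numpy as np
from scipy.spatial.transform import Rotation as R
def proj(c,P):
    k=viewer.get_calibration(c); p=(np.atleast_2d(P)-k["position"])@R.from_rotvec(k["attitude"]).as_matrix()
    p=p*[1,-1,-1]; u=p@k["mtx"].T; return u[:,:2]/u[:,2:]
def ray(c,uv,z):
    k=viewer.get_calibration(c); d=np.linalg.inv(k["mtx"])@[*uv,1]*[1,-1,-1]
    d=R.from_rotvec(k["attitude"]).as_matrix()@d; return k["position"]+d*(z-k["position"][2])/d[2]
def circ(x,y,z,r):
    t=np.linspace(0,2*np.pi,60); return np.c_[x+r*np.cos(t),y+r*np.sin(t),0*t+z]
def crop(c,im,xy,half,s,circs):
    u0=proj(c,[*xy,.07])[0].round().astype(int)-half
    g=cv2.resize(im[u0[1]:u0[1]+2*half,u0[0]:u0[0]+2*half,::-1],None,fx=s,fy=s,interpolation=cv2.INTER_CUBIC)
    for i,(x,y,z,r) in enumerate(circs):
        q=((proj(c,circ(x,y,z,r))-u0+.5)*s-.5)
        cv2.polylines(g,[q.round().astype(int)],True,[(0,0,255),(0,200,0),(255,100,0),(0,200,255)][i%4],1)
    return g,u0
E
python3 - <<'E'
from h import *
D=(.577,-.169);F=(.497,.145);rows=[]
for c in ("scene","top"):
    im=cv2.imread(f"pics/{c}1.png")[:,:,::-1]
    a,u=crop(c,im,D,40,5,[(*D,.085,.075),(*D,.102,.018),(*D,.010,.095)])
    b,v=crop(c,im,F,28,7,[(*F,.12,.016),(*F,.066,.035),(*F,0,.035)])
    print(c,u,v); b=cv2.resize(b,(400,400)); rows.append(np.hstack([a,b]))
cv2.imwrite("pics/c1.png",np.vstack(rows)[:, :])
print(np.vstack(rows).shape)
E
python3 -c "
import cv2;a=cv2.imread('pics/c1.png');cv2.imwrite('pics/c1.png',cv2.resize(a,(600,600)))"
```

```text
scene [261 169] [370 164]
top [307 150] [196 194]
(800, 800, 3)
```

View pics/c1.png

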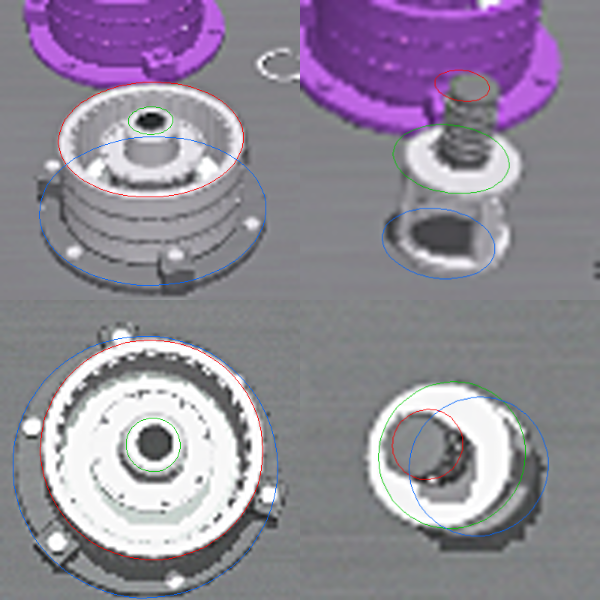

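```bash
cat >> h.py <<'E'
def delta(p,off=0):
    o=ctrl.get_obs(); M=R.from_rotvec(o["tcp_rot"]).as_matrix()
    print("t",round(o["clock"],2),"tcp",np.round(o["tool_pos"],4),"F",np.round(o["wrist_force"],1),"w",round(o["grip_width"],4),"q",np.round(o["q"],2))
    print("axes cols\n",np.round(M,3)); print("d mm tool",np.round(M.T@(np.array(p)-o["tool_pos"])*1000,1))
    # turn needed to have y straight down
    y=M[:,1]; print("tilt rotvec tool",np.round(M.T@np.cross(y,[0,0,-1]),4))
E
python3 - <<'E'
from h import *
from scipy.optimize import least_squares
delta((.497,.150,.24))
F=(.497,.150);rows=[]
for c in ("scene","top"):
    im=cv2.imread(f"pics/{c}1.png")[:,:,::-1]
    b,v=crop(c,im,F,28,10,[(*F,.12,.016),(*F,.066,.035),(*F,0,.035)]);rows.append(cv2.resize(b,(400,400)))
cv2.imwrite("pics/c2.png",np.hstack(rows))
E
```

```text
t 0.8 tcp [ 0.2137 -0.5338  0.2483] F [ 0.6 -0.4 -0.8] w 0.0857 q [-1.31  0.28  1.5   0.    1.36 -0.12]
axes cols
 [[-0.928  0.     0.372]
 [-0.372 -0.    -0.928]
 [-0.    -1.     0.   ]]
d mm tool [-517.2    8.3 -529.5]
tilt rotvec tool [-0.0001 -0.     -0.    ]
```

View pics/c2.png

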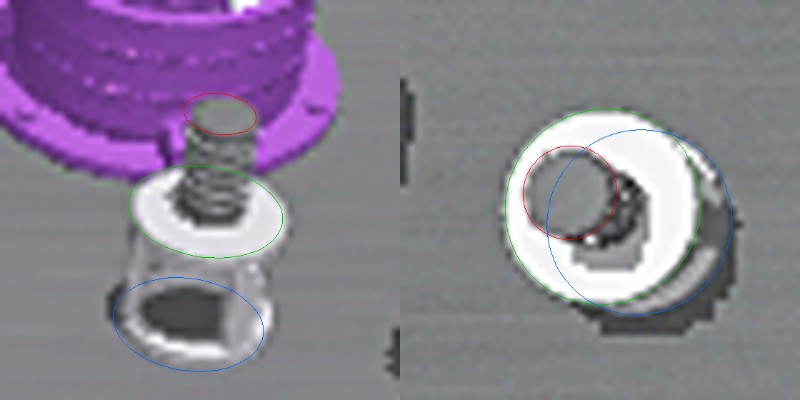

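>>> step_arm --increments '[[[0, 0, 0, -43, 0, -44, -1], [0, 0, 0, -86, 0, -88, -1], [0, 0, 0, -129, 0, -132, -1], [0, 0, 0, -172, 0, -176, -1], [0, 0, 0, -215, 0, -220, -1]]]' --squeeze 100

```text
clock: 1.42
tool_pos: [0.3321, -0.248, 0.2486]
tcp_rot: [-0.386, 2.012, -2.014]
wrist_force: [1.1, -0.1, 0.7]
grip_width: 0.0854
```

>>> step_arm --increments '[[[0, 0, 0, -43, 0, -44, -1], [0, 0, 0, -86, 0, -88, -1], [0, 0, 0, -129, 0, -132, -1], [0, 0, 0, -172, 0, -176, -1], [0, 0, 0, -215, 0, -220, -1]]]'

```text
clock: 2.05
tool_pos: [0.4508, 0.038, 0.2489]
tcp_rot: [-0.385, 2.011, -2.014]
wrist_force: [1.5, -0.4, -0.3]
grip_width: 0.0857
```

```bash
python3 -c "
from h import *
delta((.497,.1505,.18))"
```

```text
t 2.05 tcp [0.4508 0.038  0.2489] F [ 1.5 -0.4 -0.3] w 0.0857 q [-0.07  0.09  1.75 -0.    1.31  1.12]
axes cols
 [[-0.929  0.003  0.371]
 [-0.371 -0.001 -0.929]
 [-0.002 -1.     0.002]]
d mm tool [-84.5  68.9 -87.4]
tilt rotvec tool [-0.0021 -0.     -0.002 ]
```

>>> step_arm --increments '[[[0, 0, 0, -42, 10, -43, -1], [0, 0, 0, -84, 20, -87, -1], [0, 0, 0, -84.5, 38, -87.4, -1], [0, 0, 0, -84.5, 38, -87.4, -1]]]'

```text
clock: 2.55
tool_pos: [0.4958, 0.1511, 0.2095]
tcp_rot: [-0.391, 2.011, -2.015]
wrist_force: [-0.1, 0.3, 0.3]
grip_width: 0.0855
```

```bash
python3 -c "
from h import *
delta((.497,.1505,.094))"
```

```text
t 2.55 tcp [0.4958 0.1511 0.2095] F [-0.1  0.3  0.3] w 0.0855 q [ 0.16  0.22  1.69 -0.    1.24  1.35]
axes cols
 [[-0.928 -0.001  0.373]
 [-0.373 -0.002 -0.928]
 [ 0.002 -1.     0.002]]
d mm tool [ -1.1 115.5   0.8]
tilt rotvec tool [-0.0015 -0.      0.0017]
```

>>> step_arm --increments '[[[0, 0, 0, -1, 40, 1, -1], [0, 0, 0, -1, 80, 1, -1], [0, 0, 0, -1, 114, 1, -1], [0, 0, 0, -1, 114, 1, -1]]]'

```text
clock: 3.05
tool_pos: [0.4954, 0.1491, 0.0943]
tcp_rot: [-0.395, 2.014, -2.017]
wrist_force: [0.4, 0.4, 1.0]
grip_width: 0.0857
```

>>> step_arm --increments '[[[0, 0, 0, 0, 0, 0, 1], [0, 0, 0, 0, 0, 0, 1], [0, 0, 0, 0, 0, 0, 1], [0, 0, 0, 0, 0, 0, 1], [0, 0, 0, 0, 0, 0, 1]]]' --squeeze 100

```text
clock: 3.68
tool_pos: [0.4961, 0.1495, 0.0956]
tcp_rot: [-0.392, 2.013, -2.016]
wrist_force: [-1.8, 1.2, 6.4]
grip_width: 0.0303
```

```bash
python3 -c "
from h import *
delta((.497,.1505,.094))
rows=[]
F=(.497,.1505)
for c in ('scene','top'):
    im=viewer.snapshot(c); cv2.imwrite(f'pics/{c}2.png',im[:,:,::-1])
    b,v=crop(c,im,F,40,10,[(*F,.12,.016),(*F,.066,.035),(*F,0,.035)]);rows.append(cv2.resize(b,(400,400)))
cv2.imwrite('pics/c3.png',np.hstack(rows))"
```

```text
t 3.67 tcp [0.4961 0.1495 0.0956] F [-1.8  1.2  6.4] w 0.0303 q [ 0.16  0.33  1.85 -0.    0.97  1.35]
axes cols
 [[-0.928 -0.003  0.371]
 [-0.371 -0.002 -0.928]
 [ 0.004 -1.     0.001]]
d mm tool [-1.2  1.6 -0.6]
tilt rotvec tool [-0.0009 -0.      0.004 ]
```

View pics/c3.png

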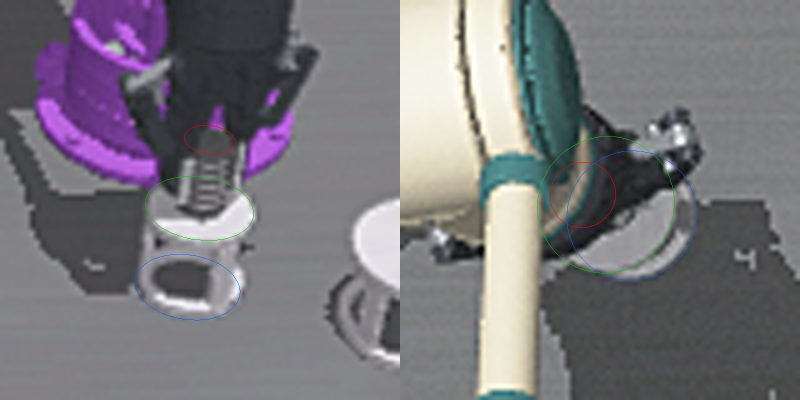

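>>> step_arm --increments '[[[0, 0, 0, 0, -20, 0, 1], [0, 0, 0, 0, -60, 0, 1], [0, 0, 0, 0, -110, 0, 1], [0, 0, 0, 0, -160, 0, 1], [0, 0, 0, 0, -160, 0, 1]]]'

```text
clock: 4.4
tool_pos: [0.4989, 0.1503, 0.2594]
tcp_rot: [-0.383, 2.009, -2.013]
wrist_force: [0.4, -0.2, -4.8]
grip_width: 0.0304
```

```bash
python3 -c "
from h import *
delta((.576,-.1695,.25))"
```

```text
t 4.4 tcp [0.4989 0.1503 0.2594] F [ 0.4 -0.2 -4.8] w 0.0304 q [ 0.16  0.19  1.6  -0.    1.35  1.35]
axes cols
 [[-0.928  0.005  0.372]
 [-0.372 -0.001 -0.928]
 [-0.005 -1.     0.003]]
d mm tool [ 47.3  10.2 325.5]
tilt rotvec tool [-0.0031  0.     -0.0045]
```

>>> step_arm --increments '[[[0, 0, 0, 5, 0, 35, 1], [0, 0, 0, 12, 0, 85, 1], [0, 0, 0, 19, 0, 135, 1], [0, 0, 0, 26, 0, 185, 1], [0, 0, 0, 33, 0, 230, 1]]]'

```text
clock: 5.03
tool_pos: [0.5527, -0.077, 0.2573]
tcp_rot: [-0.387, 2.013, -2.013]
wrist_force: [-0.1, 0.1, -3.8]
grip_width: 0.0303
```

```bash
python3 -c "
from h import *
delta((.576,-.1695,.25))"
```

```text
t 5.03 tcp [ 0.5527 -0.077   0.2573] F [-0.1  0.1 -3.8] w 0.0303 q [-0.26  0.24  1.53  0.    1.37  0.93]
axes cols
 [[-0.928  0.001  0.371]
 [-0.371 -0.    -0.928]
 [-0.001 -1.     0.   ]]
d mm tool [12.7  7.3 94.5]
tilt rotvec tool [-0.0004  0.     -0.0007]
```

>>> step_arm --increments '[[[0, 0, 0, 6, 2, 40, 1], [0, 0, 0, 12, 5, 80, 1], [0, 0, 0, 12.7, 17, 94.5, 1], [0, 0, 0, 12.7, 17, 94.5, 1], [0, 0, 0, 12.7, 17, 94.5, 1]]]'

```text
clock: 5.65
tool_pos: [0.5752, -0.168, 0.2395]
tcp_rot: [-0.39, 2.015, -2.011]
wrist_force: [-0.3, 0.4, -3.2]
grip_width: 0.0304
```

```bash
python3 -c "
from h import *
delta((.576,-.1695,.24))
p=ctrl.get_obs()['tool_pos']; x,y=p[0]+.001,p[1]+.0005; b=p[2]-.0956; D=(.577,-.169)
rows=[]
for c in ('scene','top'):
    im=viewer.snapshot(c); cv2.imwrite(f'pics/{c}3.png',im[:,:,::-1])
    g,v=crop(c,im,(.577,-.169),48,8,[(x,y,b+.066,.035),(x,y,b,.035),(*D,.085,.075),(*D,.102,.018)]);rows.append(cv2.resize(g,(400,400)) if c=='top' else cv2.resize(g,(400,400)))
cv2.imwrite('pics/c4.png',np.hstack(rows))"
```

```text
t 5.65 tcp [ 0.5752 -0.168   0.2395] F [-0.3  0.4 -3.2] w 0.0304 q [-0.4   0.32  1.47  0.    1.36  0.79]
axes cols
 [[-0.928 -0.001  0.372]
 [-0.372  0.002 -0.928]
 [ 0.001 -1.    -0.002]]
d mm tool [-0.1 -0.5  1.7]
tilt rotvec tool [ 0.0021 -0.      0.0006]
```

View pics/c4.png

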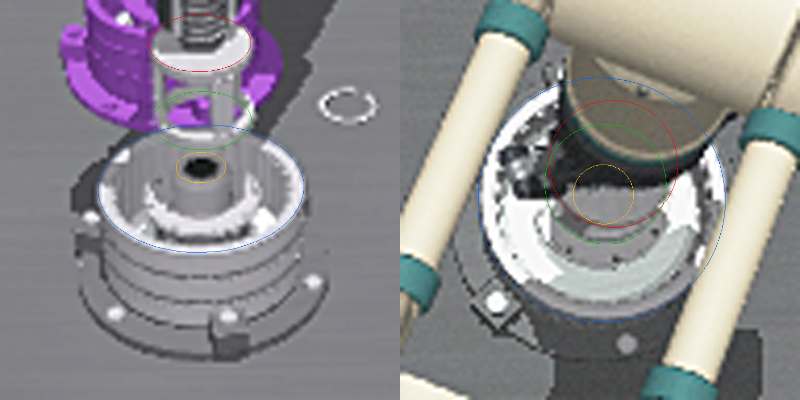

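>>> step_arm --increments '[[[0.002, 0, 0, 0, 15, 1.8, 1], [0.002, 0, 0, 0, 30, 1.8, 1], [0.002, 0, 0, 0, 40, 1.8, 1], [0.002, 0, 0, 0, 46, 1.8, 1], [0.002, 0, 0, 0, 46, 1.8, 1]]]'

```text
clock: 6.38
tool_pos: [0.5762, -0.1697, 0.1939]
tcp_rot: [-0.389, 2.011, -2.013]
wrist_force: [0.6, 0.1, -3.3]
grip_width: 0.0301
```

```bash
python3 -c "
from h import *
delta((.5755,-.1697,.1756))
p=ctrl.get_obs()['tool_pos']; x,y=p[0]+.001,p[1]+.0005; b=p[2]-.0956; D=(.577,-.169)
rows=[]
for c in ('scene','top'):
    im=viewer.snapshot(c); cv2.imwrite(f'pics/{c}4.png',im[:,:,::-1])
    g,v=crop(c,im,(.577,-.169),40,10,[(x,y,b+.066,.035),(x,y,b,.035)]);rows.append(cv2.resize(g,(400,400)))
cv2.imwrite('pics/c5.png',np.hstack(rows))"
```

```text
t 6.38 tcp [ 0.5762 -0.1697  0.1939] F [ 0.6  0.1 -3.3] w 0.0301 q [-0.4   0.35  1.54 -0.    1.26  0.79]
axes cols
 [[-0.928  0.     0.373]
 [-0.373 -0.001 -0.928]
 [ 0.    -1.     0.001]]
d mm tool [ 0.7 18.3 -0.2]
tilt rotvec tool [-0.001 -0.     0.   ]
```

View pics/c5.png

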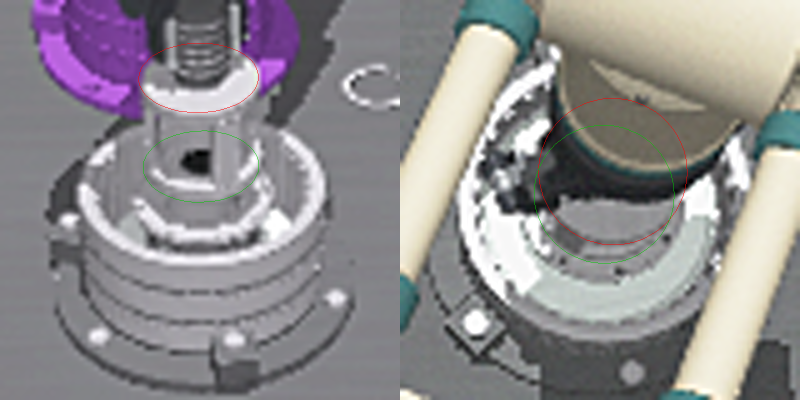

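>>> step_arm --increments '[[[0, 0, 0, 0.5, 8, 0, 1], [0, 0, 0, 0.5, 16, 0, 1], [0, 0, 0, 0.5, 21, 0, 1], [0, 0, 0, 0.5, 21, 0, 1]]]' --squeeze 115

```text
clock: 6.98
tool_pos: [0.576, -0.17, 0.1731]
tcp_rot: [-0.388, 2.011, -2.013]
wrist_force: [-0.3, 0.4, -3.3]
grip_width: 0.0299
```

>>> step_arm --increments '[[[0, 0, 0, 0, 2, 0, 1], [0, 0, 0, 0, 4, 0, 1], [0, 0, 0, 0, 4, 0, 1]]]'

```text
clock: 7.35
tool_pos: [0.5761, -0.1699, 0.1698]
tcp_rot: [-0.388, 2.01, -2.014]
wrist_force: [-0.3, -0.1, 1.3]
grip_width: 0.0297
```

```bash
python3 -c "
from h import *
delta((.5755,-.1697,.157))"
```

```text
t 7.35 tcp [ 0.5761 -0.1699  0.1698] F [-0.3 -0.1  1.3] w 0.0297 q [-0.4   0.36  1.57 -0.    1.2   0.79]
axes cols
 [[-0.928  0.002  0.373]
 [-0.373 -0.001 -0.928]
 [-0.001 -1.     0.002]]
d mm tool [ 0.5 12.8 -0.5]
tilt rotvec tool [-0.0019 -0.     -0.001 ]
```

>>> step_arm --increments '[[[0, 0, 0, 0, 2, 0, 1], [0, 0, 0, 0, 4, 0, 1], [0, 0, 0, 0, 6, 0, 1], [0, 0, 0, 0, 8, 0, 1], [0, 0, 0, 0, 8, 0, 1]]]'

```text
clock: 7.98
tool_pos: [0.5763, -0.1698, 0.1634]
tcp_rot: [-0.386, 2.009, -2.014]
wrist_force: [-2.5, 2.4, 8.9]
grip_width: 0.0301
```

```bash
python3 -c "
from h import *
delta((.5755,-.1697,.157))"
```

```text
t 7.97 tcp [ 0.5763 -0.1698  0.1634] F [-2.5  2.4  8.9] w 0.0301 q [-0.4   0.37  1.58 -0.    1.19  0.79]
axes cols
 [[-0.928  0.003  0.373]
 [-0.373 -0.002 -0.928]
 [-0.002 -1.     0.003]]
d mm tool [ 0.7  6.4 -0.4]
tilt rotvec tool [-0.0028  0.     -0.0021]
```

>>> step_arm --increments '[[[-0.002, 0, -0.002, 0.5, 2, -0.4, 1], [-0.003, 0, -0.002, 0.5, 4, -0.4, 1], [-0.003, 0, -0.002, 0.5, 6, -0.4, 1], [-0.003, 0, -0.002, 0.5, 8, -0.4, 1], [-0.003, 0, -0.002, 0.5, 8, -0.4, 1]]]'

```text
clock: 8.6
tool_pos: [0.5764, -0.1698, 0.1583]
tcp_rot: [-0.386, 2.009, -2.013]
wrist_force: [-3.7, 2.1, 14.1]
grip_width: 0.0298
```

```bash
python3 -c "
from h import *
delta((.5755,-.1697,.157))
p=ctrl.get_obs()['tool_pos']; x,y=p[0]+.001,p[1]+.0005; D=(.577,-.169)
c='scene'; im=viewer.snapshot(c); cv2.imwrite(f'pics/{c}5.png',im[:,:,::-1])
g1,v=crop(c,im,(.577,-.169),40,10,[])
b=.0615
g2,v=crop(c,im,(.577,-.169),40,10,[(x,y,b+.066,.035),(*D,.0615+.003,.043)])
cv2.imwrite('pics/c6.png',cv2.resize(np.hstack([g1,g2]),(800,400)))
delta((.5755,-.1697,.157))"
```

```text
t 8.6 tcp [ 0.5764 -0.1698  0.1583] F [-3.7  2.1 14.1] w 0.0298 q [-0.4   0.37  1.59  0.    1.17  0.79]
axes cols
 [[-0.928  0.003  0.373]
 [-0.373 -0.001 -0.928]
 [-0.002 -1.     0.002]]
d mm tool [ 0.8  1.3 -0.4]
tilt rotvec tool [-0.0022  0.     -0.0025]
t 8.65 tcp [ 0.5764 -0.1698  0.1583] F [-4.   2.7 14. ] w 0.0298 q [-0.4   0.37  1.59  0.    1.17  0.79]
axes cols
 [[-0.928  0.003  0.373]
 [-0.373 -0.001 -0.928]
 [-0.002 -1.     0.002]]
d mm tool [ 0.8  1.3 -0.4]
tilt rotvec tool [-0.0021 -0.     -0.0025]
```

View pics/c6.png

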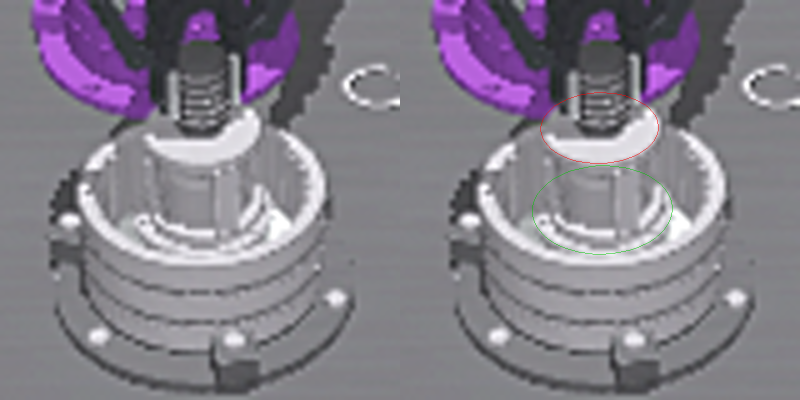

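>>> step_arm --increments '[[[-0.002, 0, -0.003, 1, 3.5, -0.4, 1], [-0.002, 0, -0.003, 1, 4.5, -0.4, 1], [-0.002, 0, -0.003, 1, 5.5, -0.4, 1], [-0.002, 0, -0.003, 1, 5.5, -0.4, 1], [-0.002, 0, -0.003, 1, 5.5, -0.4, 1]]]'

```text
clock: 9.28
tool_pos: [0.5763, -0.1698, 0.1563]
tcp_rot: [-0.386, 2.008, -2.013]
wrist_force: [-3.0, 3.1, 17.1]
grip_width: 0.0298
```

```bash
python3 -c "
from h import *
delta((.5755,-.1697,.157))
for i in range(6): viewer.snapshot('scene')
delta((.5755,-.1697,.157))"
```

```text
t 9.28 tcp [ 0.5763 -0.1698  0.1563] F [-3.   3.1 17.1] w 0.0298 q [-0.4   0.37  1.59  0.    1.17  0.79]
axes cols
 [[-0.928  0.004  0.373]
 [-0.373 -0.002 -0.928]
 [-0.003 -1.     0.003]]
d mm tool [ 0.8 -0.7 -0.4]
tilt rotvec tool [-0.0028 -0.     -0.0029]
t 9.57 tcp [ 0.5763 -0.1698  0.1563] F [-4.   3.5 15.8] w 0.0298 q [-0.4   0.37  1.59  0.    1.17  0.79]
axes cols
 [[-0.928  0.004  0.373]
 [-0.373 -0.002 -0.928]
 [-0.003 -1.     0.003]]
d mm tool [ 0.7 -0.7 -0.4]
tilt rotvec tool [-0.0028  0.     -0.0029]
```

```bash
python3 -c "
from h import *
delta((.5755,-.1697,.157)); print(job.hand_in())"
```

```text
t 9.57 tcp [ 0.5763 -0.1698  0.1563] F [-4.   3.5 15.8] w 0.0298 q [-0.4   0.37  1.59  0.    1.17  0.79]
axes cols
 [[-0.928  0.004  0.373]
 [-0.373 -0.002 -0.928]
 [-0.003 -1.     0.003]]
d mm tool [ 0.7 -0.7 -0.4]
tilt rotvec tool [-0.0028  0.     -0.0029]
the job is handed in; nothing more can be done
None
```

I set the narrow foot upright over the steel drum's hub, pressed the retainer down about 13 mm, and handed the job in at 9.6 s while still holding it there.

- **Depth:** The gripper came down about 13.3 mm after touching the retainer. The wrist force of about 16–17 N plus the foot's weight gives a spring force of about 20 N, which matches roughly 13 mm. That is past the 9 mm where the groove clears and short of the 19 mm where the spring goes solid.
- **Steadiness:** The height did not change over the last 0.3 s, the tool's tilt is about 0.004 rad, and the grip is set to 115 N.
- **Side force:** About 5 N of sideways force remained while pressing. A small sideways correction did not remove it, so the foot's ring may be lightly touching the hub.
- **Not checked:** My last viewed picture was at about 11 mm, before the final 2 mm of pressing. It showed the foot's ring seated in the retainer around the hub, but the groove itself could not be seen clearly. I did not re-measure the wide foot, snap ring, carrier or pail at the end. The planned path kept clear of all of them, and no unexpected forces showed up.

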